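# Clamp the lidded ramekin in the bar press

### The arm

A 7-joint arm with a two-finger parallel gripper is mounted at the origin on a cart in front of the work surface, level with it; the furniture and walls round the work are solid. World frame = base frame: x ahead of the robot, y to its left, z up, the work surface at z = 0. Lengths are in mm, angles in degrees, forces in N, time in s.
With the tool pointing down it reaches from about 350 to 900 mm from the base axis. Payload 8.1 kg.
Tool frame: the origin (TCP) lies on the centre line of the jaws, within the pads' length; the fingertips stand 8 mm ahead of it and the grasp point (between the pads) lies 11 mm behind it; z points along the fingers, y is the direction in which the jaws open and shut (so a half turn about z gives the same grasp; the last joint's range is limited). The gripper opens to 85 mm and grips with 20 to 120 N. Pads are 22 mm wide; open, the fingers measure 114 mm over their backs; the gripper's body (76 mm by 85 mm) begins 54 mm behind the grasp point. The pads swing forward as they close: fully open they stand 13 mm farther back than shut.
Start: joints at [-79.103, 24.895, 1.432, 90.138, -0.665, 64.973, -4.303], TCP at [180.423, 598.405, 239.323] pointing down, gripper open.
Joint ranges: [-149.89, 149.89], [-25.12, 119.58], [-72.63, 75.52], [4.76, 147.25], [-75.54, 255.54], [6.69, 114.76], [-157.13, 157.13]. Speed limits (degrees/s): [127.2, 127.2, 172.46, 172.46, 180, 180, 180].

### API

Orientations are given as a 3x3 rotation matrix whose columns are the frame's x, y, z axes.
In Python, from plant import status, eyes, workorder gives the robot as it stands.
- The arm moves only by the tool servo_tool, never from a script. Its argument "commands" is a list of rows, each a list of 2 entries, a list of its own where there are three numbers: the shift along the tool's x, y, z as a fraction of full scale, then the turn, a rotation vector about the tool's x, y, z as a fraction of full scale. In form: [[[dx, dy, dz], [rx, ry, rz]], ...]. A call has 1 to 20 rows; each row shifts and turns the commanded pose from where the row before left it, along the tool's axes as they then stand; what a row does not reach is not made up. Full scale, the value 1, is 30 cm for a shift and 90 degrees for a turn. A row lasts 1/8 s, in which the tool goes at most 62.5 mm and 10.7 degrees, less where a joint would pass 70% of its speed; a pose out of reach is approached as far as the arm can. A call with a number of a shift or a turn outside -1 to 1 is refused whole. A call with a gripper value outside its range is refused whole. "gripper" is the opening, from 0 (shut) to 1 (fully open), set as the call begins (left out, the last holds). The fingers move at their own pace and stop on an object; the grip force is fixed at half the most. Time passes only in rows, so rows that do not move let the fingers close. It gives the time, the measured TCP pose, the force and the opening at its end, in the units of the state.
- status.sense(): the state, without advancing time (a new reading comes with each control period).
- eyes.capture(name): name is "scene" or "top"; returns a dict with "frame" (420x560x3 uint8, red, green, blue), "camera_matrix" (3x3 intrinsics, pixels), "dist_coeffs" ([k1, k2, p1, p2, k3] as OpenCV has them; the pictures are not rectified), "extrinsics" (4x4, takes a point from camera to world coordinates). Camera axes: x right, y down, z forward; pixel columns grow to the right and rows downward; lengths in mm; the calibration is good to about 2 mm. A picture is of the moment at which its call begins. There is no depth.
- workorder.job_done(): hands the job in, once; it reports no verdict.
The state is a dict: "time_s": time; "q": joint angles; "qd": joint speeds; "tau": joint torques, N m; "eef_pos": TCP position; "eef_rot": TCP orientation; "ft_force": force on the tool from outside, world axes, zero at the start; "moment": the same for the moment, N m; "gripper_width": opening from 0.0 (shut) to 1.0 (fully open).
Only numpy, scipy, OpenCV 4.12 (cv2) and the standard library are available. Lean on these libraries where they do the work, as an engineer would, in place of code of your own. Each camera call takes 0.05 s, during which the arm holds its last target.

### The job

Clamp the lidded ramekin in the bar press: slide the clamp's jaw down the bar until its rubber foot bears lightly on the wooden lid and the jaw tilts up and holds there by itself (no more than about 1 kg of push on the lid yet), and let go. Then screw the wing knob clockwise, seen from above, until the foot presses the lid firmly with about 25 N, never harder than about 40 N, and leave the clamp standing with ramekin and lid upright under the foot and the things round it where they were.

Things in the scene. Friction and masses are not known exactly. Their poses are not given: they have to be found in the camera images.
- clamp: Press clamp fixed to the worktop: wooden board 245 x 130 x 18 mm (top 18 mm above the worktop) with an upright flat steel bar (20 x 10 mm, top 165 mm above the worktop). The origin lies on the worktop under the screw axis. z up; +x points along the board from the screw axis to the bar, whose middle is 105 mm away; -x, the open end, faces roughly towards the robot. Yaw varies by up to 0.4 rad.
- push_pad (a point): Middle of the 24 x 24 mm rubber thumb pad on top of the jaw's dark steel collar, 26 mm from the bar's middle towards the screw axis; a clear 16 mm from the bar's face. The collar is 60 mm high and 30 mm wide. Pushed straight down here with 4 to 7 N the jaw slides; it stays at any height. When the foot meets the lid the collar sinks some mm more as the jaw tilts up, then binds: a push of 9 to 10 N leaves about 8 N on the lid.
- wing (a point): Middle of the top of the black wing knob, on the screw axis. The wing is an upright plate 50 mm long, 14 mm thick (grip across this) and 26 mm high, its lower edge 26 mm below this point; the end of the jaw's arm (33 mm across; arm 22 mm wide) lies some 10 mm below that edge. Its x axis runs along the wing and turns with the knob; at joint knob = 0 it lies along the clamp's x.
- carrier (a joint): Height of the jaw on the bar in m, 0 (lowest) to 0.054; grows upwards; starts at 0.040 to 0.052. The foot under the arm is a springy round rubber pad, 28 mm across, on the screw axis. How far it is set out differs: with the jaw level and knob at 0 its face is this + 0.048 to 0.055 above the worktop, so where it meets the lid must be felt.
- jaw (a joint): Tilt of the jaw in rad about the bar: 0 is level, positive is toe up (screw end raised), negative toe down. It has a few hundredths of play; hanging free it rests toe down at about -0.03, bound on the lid it stands at about +0.03 or more, rising with the load.
- knob (a joint): Angle of the wing knob in rad, 0 to 4.2; grows clockwise from above and drives the foot down 2 mm a radian; the knob stays at its height on the arm. Starts at 0 to 0.3. It turns with 0.09 N m of friction plus 0.002 N m per newton of foot force and does not run back. With the jaw bound, the foot force grows about 10 N a radian.
- ramekin: White ribbed ramekin, 69 mm across and 46 mm high, loose on the clamp's board within 5 mm of the screw axis in x and y. Origin at the centre of its underside.
- lid: Round wooden press lid lying on the ramekin's rim: disc 76 mm across, 10 mm thick, a small steel disc let into its top. Origin at the centre of the disc's underside, so the top is 10 mm above it, about 74 mm above the worktop.
- tin: Bystander: food tin, 75 mm across, 58 mm high, beside the clamp.
- timer: Bystander: kitchen timer, 68 mm square, 38 mm high, with a round dial, beside the clamp.
- peeler: Bystander: white peeler, 170 mm long, lying beside the clamp.
- shaker: Bystander: glass shaker with a metal cap, 44 mm across, 90 mm high, beside the clamp.
Mind the look-alikes: they are no part of the job. What is shaped like the ramekin but blue is not meant.

How it is judged (in metres and radians):
On the way:
1. the jaw has been slid down onto the lid, is tilted up and holds by itself, the foot bearing on the lid with 1 to 13 N, and the robot has let go of the clamp (value of joint jaw above 0.02 rad and contact force between clamp and lid between 1 and 13 N and contact force between each of the arm, the fingers and clamp below 0.2 N), for 0.2 s.
At the end, for the whole second after the job is handed in: The foot presses the lid with 18 to 34 N, the knob having been screwed to beyond 0.55 rad and the jaw being tilted up by more than 0.02 rad and bound on the bar; lid and ramekin are upright within 0.08 rad, the lid on the ramekin within 9 mm and within 16 mm of the screw axis, at rest (contact force between clamp and lid between 18 and 34 N and value of joint knob above 0.55 rad and value of joint jaw above 0.02 rad and horizontal distance between lid and wing below 0.016 m and horizontal distance between lid and ramekin below 0.009 m and angle between each of lid, ramekin's own z axis and vertical below 0.08 rad and linear speed of lid below 0.02 m/s); the robot touches nothing.
It fails at once if the foot presses the lid with more than 45 N (contact force between clamp and lid above 45 N).
It fails at once if a bystander is moved by more than 20 mm (distance of any of tin, timer, peeler, shaker from where it was at the start of the episode above 0.02 m).
It also fails if it takes over 61 s, if anything falls off the work surface, if the arm or the gripper's body presses on something with over 40 N, if the wrist force passes 120 N, or if a joint passes its speed limit or range.

## Working session

There is one attempt and no reset: what is moved stays moved. The work goes in short steps, Python scripts to look and compute and a tool call to move; the robot and the scene stay as the last step left them, time stands still between calls to the robot, and variables do not carry over. Pictures are saved under pics/ and viewed, and the job is handed in when it is done.

Besides the shell and the picture viewer there is one more tool, called as name(argument=value, ...) on one line, values as JSON. servo_tool: Moves the arm, as the interface text tells. Its arguments: {"type":"object","properties":{"commands":{"type":"array"},"gripper":{"type":"number"}},"required":["commands"]}

```bash
ls; mkdir -p pics; cat > h.py <<'E'
import numpy as np, cv2, sys
from plant import status, eyes, workorder
def cap(n,fn):
    d=eyes.capture(n); cv2.imwrite('pics/'+fn+'.png',cv2.cvtColor(d['frame'],cv2.COLOR_RGB2BGR)); np.savez('pics/'+fn+'.npz',**{k:np.array(d[k]) for k in d}); return d
def load(fn): return dict(np.load('pics/'+fn+'.npz'))
def ray(d,uv):
    p=cv2.undistortPoints(np.array([[uv]],float),d['camera_matrix'],d['dist_coeffs'])[0,0]
    E=d['extrinsics']; return E[:3,3],E[:3,:3]@np.array([p[0],p[1],1.])
def onz(d,uv,z):
    o,r=ray(d,uv); return o+r*(z-o[2])/r[2]
def two(d1,u1,d2,u2):
    o1,r1=ray(d1,u1);o2,r2=ray(d2,u2)
    A=np.stack([r1,-r2],1);s=np.linalg.lstsq(A,o2-o1,rcond=None)[0]
    a=o1+s[0]*r1;b=o2+s[1]*r2;return (a+b)/2,np.linalg.norm(a-b)
def proj(d,P):
    E=np.linalg.inv(d['extrinsics']);r=cv2.Rodrigues(E[:3,:3])[0]
    return cv2.projectPoints(np.array(P,float).reshape(-1,3),r,E[:3,3],d['camera_matrix'],d['dist_coeffs'])[0][:,0]
E
python3 - <<'E'
from h import *
np.set_printoptions(precision=3,suppress=True)
for n in('scene','top'):
    d=cap(n,n+'0');print(d['extrinsics'],d['camera_matrix'])
print(status.sense())
E
```

```text
pics
[[   0.861   -0.28     0.424  169.027]
 [  -0.508   -0.51     0.694 -692.732]
 [   0.022   -0.813   -0.582  606.774]
 [   0.       0.       0.       1.   ]] [[381.954   0.    280.774]
 [  0.    381.954 214.914]
 [  0.      0.      1.   ]]
[[ -0.007  -0.994   0.113 433.587]
 [ -1.      0.007   0.007 -89.272]
 [ -0.007  -0.113  -0.994 936.677]
 [  0.      0.      0.      1.   ]] [[401.571   0.    286.387]
 [  0.    401.571 215.01 ]
 [  0.      0.      1.   ]]
{'time_s': 0.1, 'q': array([-79.103,  24.932,   1.431,  90.184,  -0.665,  64.973,  -4.303]), 'qd': array([ 0.078, -0.085, -0.029, -0.04 , -0.037, -0.007, -0.003]), 'tau': array([  0.002, -67.175,   1.028, -31.691,   0.016,   0.007,   0.   ]), 'eef_pos': array([180.314, 597.966, 238.608]), 'eef_rot': array([[-0.957,  0.289, -0.   ],
       [ 0.289,  0.957, -0.001],
       [-0.   , -0.001, -1.   ]]), 'ft_force': array([0.219, 0.253, 0.272]), 'moment': array([-0.016, -0.066, -0.02 ]), 'gripper_width': 0.9995311225377838}
```

View pics/scene0.png

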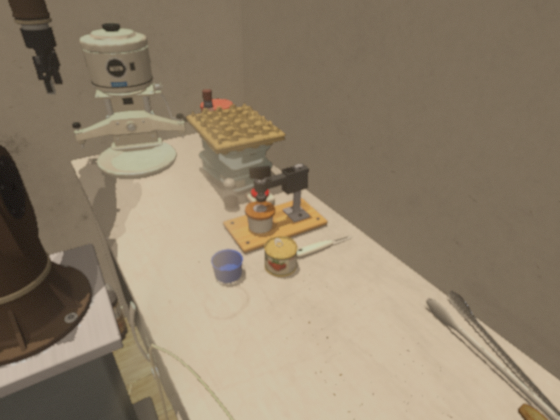

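View pics/top0.png

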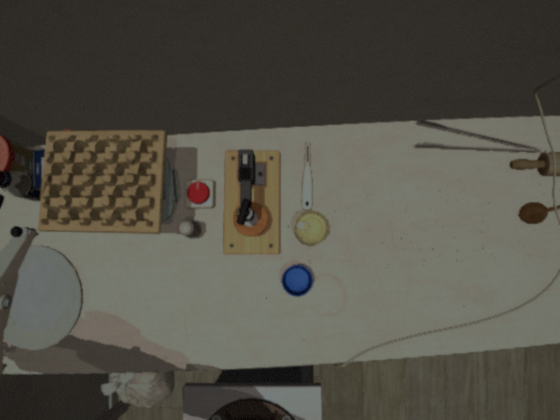

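```bash
python3 - <<'E'
from h import *
a=cv2.imread('pics/top0.png')[135:270,170:345];cv2.imwrite('pics/t0z.png',cv2.convertScaleAbs(cv2.resize(a,None,fx=4.4,fy=4.4,interpolation=3),alpha=1.6))
a=cv2.imread('pics/scene0.png')[150:290,200:370];cv2.imwrite('pics/s0z.png',cv2.convertScaleAbs(cv2.resize(a,None,fx=4.2,fy=4.2,interpolation=3),alpha=1.3))
E
```

```text
(no output)
```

View pics/t0z.png

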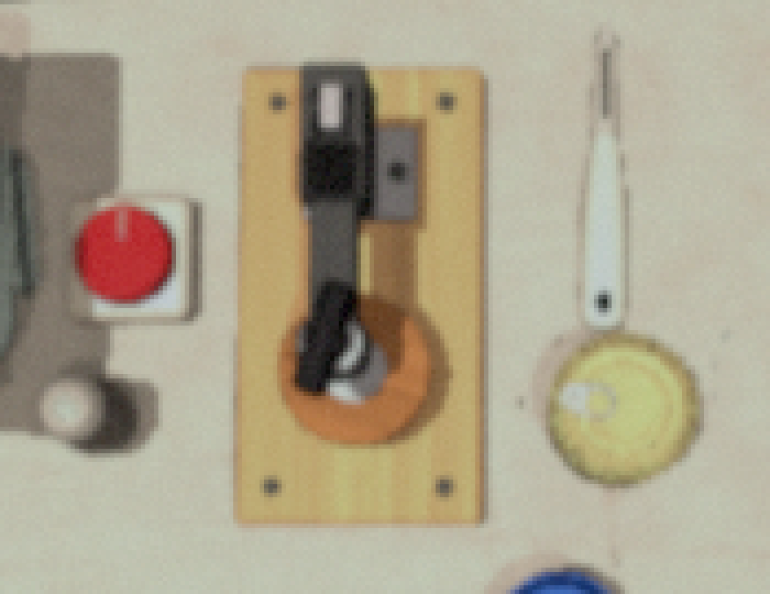

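View pics/s0z.png

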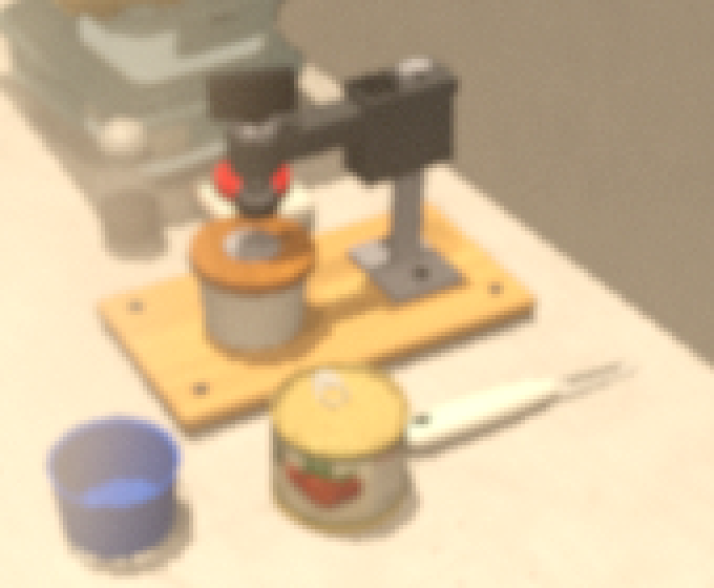

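```bash
python3 - <<'E'
from h import *
np.set_printoptions(precision=1,suppress=True)
d=load('top0');s=load('scene0')
z=lambda p:(170+p[0]/4.4-.5+.11,135+p[1]/4.4-.5+.11)
y=lambda p:(200+p[0]/4.2-.4,150+p[1]/4.2-.4)
print('board corners',[onz(d,z(p),18)[:2] for p in[(246,67),(484,70),(484,522),(236,522)]])
sc=[onz(d,z(p),18)[:2] for p in[(278,102),(446,102),(444,486),(271,486)]];print('screws',sc, np.mean(sc,0))
print('screws scene',[onz(s,y(p),18)[:2] for p in[(136,306),(201,389),(495,289)]])
print('pad two',two(d,z((332,171)),s,y((372,86))))
print('bartop two',two(d,z((331,105)),s,y((414,66))), onz(d,z((331,105)),165))
print('wing two',two(d,z((327,337)),s,y((253,70))))
print('wing ends z=145',[onz(d,z(p),145) for p in[(340,283),(311,391)]])
print('lid z74',onz(d,z((355,370)),74),onz(s,y((253,243)),74))
print('tin',onz(d,z((625,408)),58),'shaker',onz(d,z((72,408)),90),'timer',onz(d,z((125,255)),38), 'blue',onz(d,z((562,640)),46))
for p in [(30,130),(165,130),(165,230),(175,195),(195,150)]: print(p,[onz(d,p,h)[:2] for h in(0,100,200)])
E
```

```text
board corners [array([693.7,  59.4]), array([690.6, -68.3]), array([450.2, -67.2]), array([450.9,  61.8])]
screws [array([674.2,  41.9]), array([673.2, -47.9]), array([469. , -46.5]), array([469.5,  43.6])] [571.5  -2.2]
screws scene [array([472. ,  41.6]), array([471.2, -48.6]), array([675.2, -50.1])]
pad two (array([606.7,  -3.3, 156.9]), np.float64(2.5502294996987738))
bartop two (array([635.6,  -3.1, 162.5]), np.float64(2.062417635567977)) [634.  -3. 165.]
wing two (array([527.9,  -5.3, 188.4]), np.float64(3.4574800109294928))
wing ends z=145 [array([556.3,  -5.4, 145. ]), array([507.2,   7.5, 145. ])]
lid z74 [524.   -5.5  74. ] [528.7  -5.   74. ]
tin [ 505.7 -138.8   58. ] shaker [504.8 130.5  90. ] timer [588.6 117.9  38. ] blue [ 390.6 -106.5   46. ]
(30, 130) [array([761.9, 566.5]), array([726.9, 496.5]), array([691.8, 426.5])]
(165, 130) [array([751.2, 212.2]), array([717.3, 180. ]), array([683.3, 147.8])]
(165, 230) [array([506.3, 204.1]), array([498.6, 172.8]), array([490.8, 141.4])]
(175, 195) [array([589.9, 182.1]), array([573.2, 153.2]), array([556.5, 124.2])]
(195, 150) [array([699.4, 136.5]), array([671.1, 112.4]), array([642.7,  88.3])]
```

servo_tool(commands=[[[0, 0, 0], [0, 0, -0.091]], [[0, 0, 0], [0, 0, -0.091]], [[-0.092, -0.146, 0], [0, 0, 0]], [[-0.092, -0.146, 0], [0, 0, 0]], [[-0.092, -0.146, 0], [0, 0, 0]], [[-0.092, -0.146, 0], [0, 0, 0]], [[-0.092, -0.146, 0], [0, 0, 0]], [[-0.092, -0.146, 0], [0, 0, 0]], [[-0.092, -0.146, 0], [0, 0, 0]], [[-0.092, -0.146, 0], [0, 0, 0]], [[0, -0.167, 0], [0, 0, 0]], [[0, -0.167, 0], [0, 0, 0]], [[0, -0.167, 0], [0, 0, 0]], [[0, -0.167, 0], [0, 0, 0]], [[0, -0.167, 0], [0, 0, 0]], [[0, 0, 0], [0, 0, 0]]], gripper=0)

```text
time_s: 2.1
eef_pos: [396.4, -7.4, 239.3]
eef_rot: [[-1.0, 0.013, -0.0], [0.013, 1.0, -0.0], [0.0, -0.0, -1.0]]
ft_force: [0.4, 0.4, 0.2]
gripper_width: -0.001
```

servo_tool(commands=[[[-0.176, 0.006, 0], [0, 0, 0]], [[-0.176, 0.006, 0], [0, 0, 0]], [[-0.176, 0.006, 0], [0, 0, 0]], [[-0.176, 0.006, 0], [0, 0, 0]], [[0, 0, 0.08], [0, 0, 0]], [[0, 0, 0.08], [0, 0, 0]], [[0, 0, 0], [0, 0, 0]], [[0, 0, 0], [0, 0, 0]]])

```text
time_s: 3.1
eef_pos: [608.6, 2.3, 192.0]
eef_rot: [[-1.0, 0.006, 0.001], [0.006, 1.0, 0.0], [-0.001, 0.0, -1.0]]
ft_force: [-0.2, -0.5, -0.2]
gripper_width: -0.003
```

```bash
python3 - <<'E'
from h import *
print(status.sense())
d=cap('top','t1');s=cap('scene','s1')
a=cv2.imread('pics/t1.png')[135:270,170:345];b=cv2.imread('pics/s1.png')[110:250,210:350]
cv2.imwrite('pics/z1.png',np.hstack([cv2.convertScaleAbs(cv2.resize(a[:, 20:125],(420,540),interpolation=3),alpha=1.6),cv2.resize(b,(380,540),interpolation=3)]))
E
```

```text
{'time_s': 3.1, 'q': array([-19.50305336,  26.33900638,  20.52540275,  97.23648835,
       -10.55870478,  58.29542675,  94.26493997]), 'qd': array([ 0.05706934, -0.81176722,  0.39393566, -0.41391942, -0.04907406,
       -0.18860296,  0.21106131]), 'tau': array([-1.48985060e-01, -6.24510241e+01,  5.76116592e+00, -2.85134822e+01,
       -1.21216272e-02,  1.16230699e-02, -7.45607744e-03]), 'eef_pos': array([608.57467154,   2.33490829, 191.99363462]), 'eef_rot': array([[-9.99979045e-01,  6.44999550e-03,  5.54165037e-04],
       [ 6.45018787e-03,  9.99979137e-01,  3.46056658e-04],
       [-5.51921412e-04,  3.49623875e-04, -9.99999787e-01]]), 'ft_force': array([-0.21446794, -0.47524387, -0.21996698]), 'moment': array([0.0189272 , 0.00972195, 0.02150936]), 'gripper_width': -0.003345810905532257}
```

View pics/z1.png

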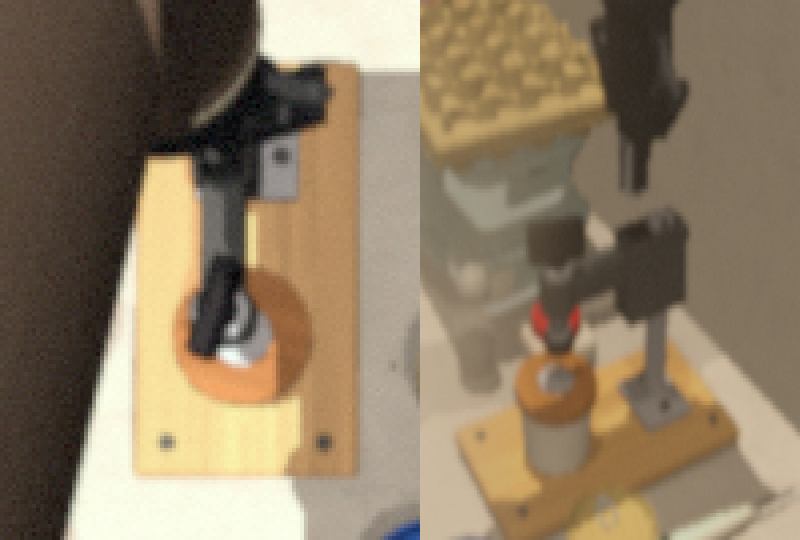

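```bash
python3 - <<'E'
from h import *
s=load('s1')
f=lambda uv:((uv[0]-210)*380/140+420,(uv[1]-110)*540/140)
for P in [(608.6,2.3,184),(608.6,-3,157),(634.5,-3,165),(528,-4,186),(528,-4,180)]: print(P,f(proj(s,P)[0]))
E
```

```text
(608.6, 2.3, 184) (np.float64(630.2567586071559), np.float64(188.95613929057592))
(608.6, -3, 157) (np.float64(632.3704419550266), np.float64(230.9862484101227))
(634.5, -3, 165) (np.float64(657.211107053773), np.float64(210.41319692512425))
(528, -4, 186) (np.float64(552.6849485870202), np.float64(219.89073143991374))
(528, -4, 180) (np.float64(552.7670904110505), np.float64(228.8132049645011))
```

servo_tool(commands=[[[0, -0.0175, 0.03], [0, 0, 0]], [[0, 0, 0.03], [0, 0, 0]], [[0, 0, 0.005], [0, 0, 0]], [[0, 0, 0.005], [0, 0, 0]], [[0, 0, 0], [0, 0, 0]]])

```text
time_s: 3.82
eef_pos: [608.2, -3.7, 170.3]
eef_rot: [[-1.0, 0.007, -0.0], [0.007, 1.0, -0.0], [0.0, -0.0, -1.0]]
ft_force: [0.1, -1.6, 1.5]
gripper_width: 0.001
```

servo_tool(commands=[[[0, 0, 0.004], [0, 0, 0]], [[0, 0, 0.004], [0, 0, 0]], [[0, 0, 0.004], [0, 0, 0]], [[0, 0, 0.004], [0, 0, 0]]])

```text
time_s: 4.32
eef_pos: [608.2, -3.6, 165.4]
eef_rot: [[-1.0, 0.007, 0.0], [0.007, 1.0, -0.0], [-0.0, -0.0, -1.0]]
ft_force: [-0.8, -2.5, 3.2]
gripper_width: -0.0
```

```bash
python3 - <<'E'
from h import *
s=status.sense();print(s['time_s'],s['eef_pos'],s['ft_force'],s['moment'])
E
```

```text
4.325 [608.23138593  -3.63252641 165.44566945] [-0.82614488 -2.52043371  3.21681858] [-0.45001323  0.26088498 -0.01668993]
```

servo_tool(commands=[[[0, 0, 0.005], [0, 0, 0]], [[0, 0, 0.005], [0, 0, 0]]])

```text
time_s: 4.58
eef_pos: [608.2, -3.6, 162.4]
eef_rot: [[-1.0, 0.007, -0.0], [0.007, 1.0, -0.0], [0.0, -0.0, -1.0]]
ft_force: [-0.5, -2.0, 4.4]
gripper_width: 0.001
```

servo_tool(commands=[[[0, 0, 0.005], [0, 0, 0]], [[0, 0, 0.005], [0, 0, 0]]])

```text
time_s: 4.82
eef_pos: [608.3, -3.6, 159.4]
eef_rot: [[-1.0, 0.007, 0.0], [0.007, 1.0, -0.0], [-0.0, -0.0, -1.0]]
ft_force: [-0.9, -3.2, 3.8]
gripper_width: 0.002
```

servo_tool(commands=[[[0, 0, 0.005], [0, 0, 0]], [[0, 0, 0.005], [0, 0, 0]]])

```text
time_s: 5.08
eef_pos: [608.2, -3.6, 156.4]
eef_rot: [[-1.0, 0.007, 0.0], [0.007, 1.0, -0.0], [-0.0, -0.0, -1.0]]
ft_force: [-1.6, -2.9, 4.1]
gripper_width: 0.001
```

servo_tool(commands=[[[0, -0.002, 0.004], [0, 0, 0]], [[0, 0, 0.004], [0, 0, 0]]])

```text
time_s: 5.32
eef_pos: [608.2, -3.8, 154.0]
eef_rot: [[-1.0, 0.007, 0.0], [0.007, 1.0, 0.0], [-0.0, 0.0, -1.0]]
ft_force: [-0.9, -1.3, 4.3]
gripper_width: 0.002
```

servo_tool(commands=[[[0, 0, 0.004], [0, 0, 0]], [[0, 0, 0.004], [0, 0, 0]]])

```text
time_s: 5.58
eef_pos: [608.2, -3.9, 151.6]
eef_rot: [[-1.0, 0.007, -0.0], [0.007, 1.0, 0.0], [0.0, 0.0, -1.0]]
ft_force: [-0.7, -0.9, 4.2]
gripper_width: -0.0
```

```bash
python3 - <<'E'
from h import *
s=status.sense();print(s['time_s'],s['eef_pos'],s['ft_force'],s['moment'])
cap('scene','s2');cap('top','t2')
b=cv2.imread('pics/s2.png')[110:250,210:350]
cv2.imwrite('pics/z2.png',cv2.resize(b,(560,560),interpolation=3))
E
```

```text
5.575 [608.20437765  -3.85251268 151.6215952 ] [-0.74987064 -0.85123008  4.16973528] [-0.1161385   0.23373677  0.0200191 ]
```

View pics/z2.png

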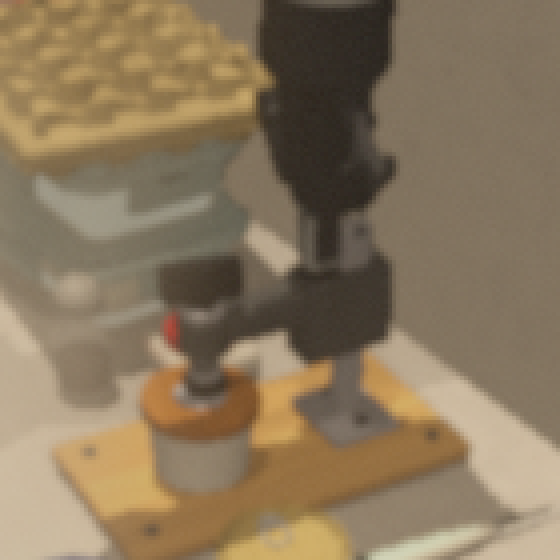

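servo_tool(commands=[[[0, 0, 0.004], [0, 0, 0]], [[0, 0, 0.004], [0, 0, 0]]])

```text
time_s: 5.92
eef_pos: [608.4, -3.9, 149.3]
eef_rot: [[-1.0, 0.007, 0.0], [0.007, 1.0, 0.0], [-0.0, 0.0, -1.0]]
ft_force: [0.9, -0.4, 1.5]
gripper_width: -0.003
```

servo_tool(commands=[[[0, 0, 0.004], [0, 0, 0]], [[0, 0, 0.002], [0, 0, 0]]])

```text
time_s: 6.18
eef_pos: [608.8, -4.0, 147.6]
eef_rot: [[-1.0, 0.007, 0.001], [0.007, 1.0, 0.0], [-0.001, 0.0, -1.0]]
ft_force: [1.8, -0.0, 2.0]
gripper_width: 0.006
```

servo_tool(commands=[[[0, 0, 0.003], [0, 0, 0]], [[0, 0, 0.002], [0, 0, 0]]])

```text
time_s: 6.42
eef_pos: [608.5, -4.1, 146.1]
eef_rot: [[-1.0, 0.007, 0.001], [0.007, 1.0, 0.0], [-0.001, 0.0, -1.0]]
ft_force: [2.8, 1.5, 3.5]
gripper_width: -0.003
```

servo_tool(commands=[[[0, 0, 0.003], [0, 0, 0]], [[0, 0, 0], [0, 0, 0]]])

```text
time_s: 6.68
eef_pos: [608.1, -4.2, 145.0]
eef_rot: [[-1.0, 0.007, -0.0], [0.007, 1.0, -0.0], [0.0, -0.0, -1.0]]
ft_force: [1.0, 0.3, 3.1]
gripper_width: 0.004
```

servo_tool(commands=[[[0, 0, 0.003], [0, 0, 0]], [[0, 0, 0], [0, 0, 0]]])

```text
time_s: 6.92
eef_pos: [607.9, -4.2, 144.0]
eef_rot: [[-1.0, 0.007, -0.001], [0.007, 1.0, -0.0], [0.001, -0.0, -1.0]]
ft_force: [1.4, 0.5, 2.6]
gripper_width: -0.001
```

servo_tool(commands=[[[0, 0, 0.003], [0, 0, 0]], [[0, 0, 0], [0, 0, 0]]])

```text
time_s: 7.18
eef_pos: [608.1, -4.2, 143.4]
eef_rot: [[-1.0, 0.007, -0.0], [0.007, 1.0, 0.0], [0.0, 0.0, -1.0]]
ft_force: [0.1, -0.3, 4.7]
gripper_width: 0.005
```

servo_tool(commands=[[[0, 0, 0.003], [0, 0, 0]], [[0, 0, 0], [0, 0, 0]]])

```text
time_s: 7.42
eef_pos: [608.2, -4.2, 142.9]
eef_rot: [[-1.0, 0.007, 0.0], [0.007, 1.0, 0.0], [-0.0, 0.0, -1.0]]
ft_force: [-1.5, -0.3, 9.0]
gripper_width: -0.001
```

```bash
python3 - <<'E'
from h import *
s=status.sense();print(s['time_s'],s['eef_pos'],s['ft_force'],s['moment'])
E
```

```text
7.425 [608.21398675  -4.24551694 142.8859947 ] [-1.5336251  -0.25887712  9.01790738] [ 0.11131061  0.10207507 -0.00577802]
```

servo_tool(commands=[[[0, 0, 0.0005], [0, 0, 0]], [[0, 0, 0], [0, 0, 0]], [[0, 0, 0], [0, 0, 0]]])

```text
time_s: 7.8
eef_pos: [608.2, -4.2, 142.8]
eef_rot: [[-1.0, 0.007, 0.0], [0.007, 1.0, 0.0], [-0.0, 0.0, -1.0]]
ft_force: [-1.0, 0.7, 9.7]
gripper_width: 0.003
```

Now let go, slowly up, then clear.

servo_tool(commands=[[[0, 0, -0.004], [0, 0, 0]], [[0, 0, -0.01], [0, 0, 0]], [[0, 0, -0.08], [0, 0, 0]], [[0, 0, -0.12], [0, 0, 0]], [[0, 0, -0.12], [0, 0, 0]], [[0.15, 0, 0], [0, 0, 0]], [[0.15, 0, 0], [0, 0, 0]], [[0.15, 0, 0], [0, 0, 0]], [[0.15, 0, 0], [0, 0, 0]], [[0.15, 0, 0], [0, 0, 0]], [[0, 0, 0], [0, 0, 0]]], gripper=0)

```text
time_s: 9.18
eef_pos: [379.9, -2.8, 242.1]
eef_rot: [[-1.0, 0.006, -0.002], [0.006, 1.0, 0.001], [0.002, 0.001, -1.0]]
ft_force: [1.0, 0.3, 0.2]
gripper_width: -0.005
```

```bash
python3 - <<'E'
from h import *
s=status.sense();print(s['time_s'],s['eef_pos'],s['ft_force'],s['moment'])
cap('scene','s3');cap('top','t3')
a=cv2.imread('pics/t3.png')[135:270,210:310];b=cv2.imread('pics/s3.png')[140:250,210:340]
cv2.imwrite('pics/z3.png',np.hstack([cv2.convertScaleAbs(cv2.resize(a,(400,540),interpolation=3),alpha=1.6),cv2.resize(b,(400,540),interpolation=3)]))
E
```

```text
9.175 [379.91883972  -2.75101326 242.08880578] [0.95303334 0.32887411 0.21023661] [ 0.00157566 -0.00136283 -0.01621925]
```

View pics/z3.png

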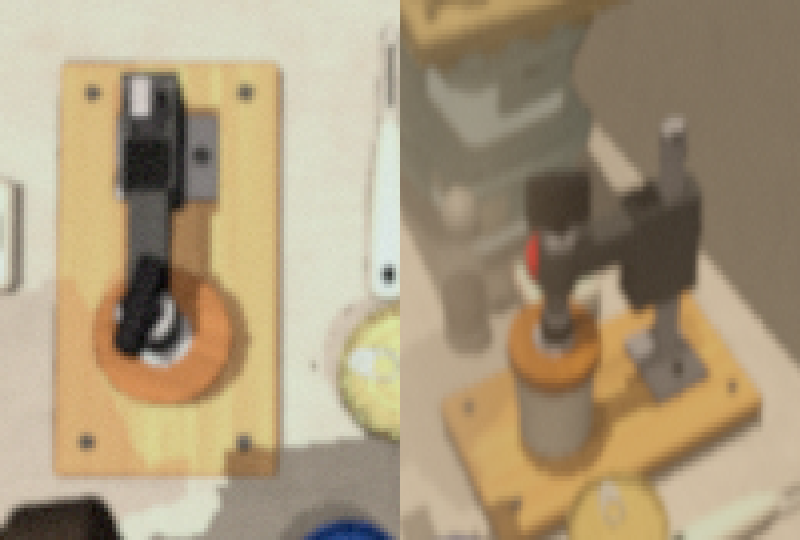

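```bash
python3 - <<'E'
from h import *
a=cv2.imread('pics/t3.png')[185:240,225:275];b=cv2.imread('pics/s3.png')[165:220,240:290]
cv2.imwrite('pics/z4.png',np.hstack([cv2.convertScaleAbs(cv2.resize(a,(400,440),interpolation=0),alpha=3),cv2.convertScaleAbs(cv2.resize(b,(400,440),interpolation=0),alpha=2)]))
E
```

```text
(no output)
```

View pics/z4.png

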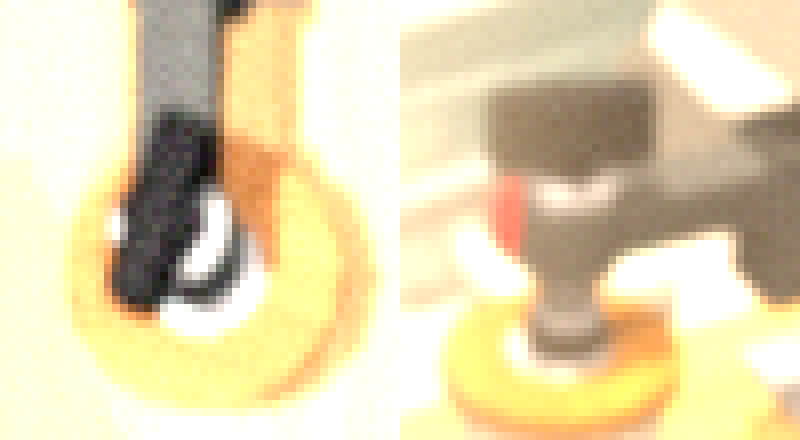

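```bash
python3 - <<'E'
from h import *
np.set_printoptions(precision=1,suppress=True)
d=load('t3');s=load('s3')
for v in (174.9,176.4):print(two(d,(244.5,210),s,(261,v)))
for z in(160,165,170):print(onz(d,(244.5,210),z))
# bar top check & edges direction
q=lambda p:(225+p[0]/8-.5,185+p[1]/8-.5)
for a,b in[((158,115),(110,285)),((217,130),(162,305))]:
  v=onz(d,q(a),165)-onz(d,q(b),165);print(np.degrees(np.arctan2(v[1],v[0])))
# initial pixel triang
m=cv2.cvtColor(cv2.imread('pics/t3.png'),6)[185:240,225:275]
w=(m<32).astype(np.uint8);n,l,st,c=cv2.connectedComponentsWithStats(w);print(st,c)
for t in(25,30,35):
  w=(m<t).astype(np.uint8);w[:13]=0;n,l,st,c=cv2.connectedComponentsWithStats(w);k=1+st[1:,4].argmax();r=cv2.minAreaRect(np.argwhere(l==k)[:,::-1].astype(np.float32));print(t,r)
print(w)if 0 else None
E
```

```text
(array([532.6,  -3.2, 163.6]), np.float64(1.929853665246715))
(array([533. ,  -2.7, 159.2]), np.float64(1.6330432627538114))
[532.2  -2.4 160. ]
[531.5  -3.  165. ]
[530.9  -3.5 170. ]
-15.38467229087006
-17.177450636084924
[[   0    0   50   55 2537]
 [  27    0    4    3    8]
 [  14   14   15   25  205]] [[24.8 27.2]
 [28.1  0.6]
 [20.6 26. ]]
25 ((20.137929916381836, 26.155174255371094), (8.541985511779785, 23.58330726623535), 21.801406860351562)
30 ((20.423858642578125, 25.934009552001953), (23.72526741027832, 14.106916427612305), 85.91438293457031)
35 ((22.782352447509766, 26.729412078857422), (14.425877571105957, 24.51314353942871), 12.52880859375)
```

servo_tool(commands=[[[-0.168, 0.001, 0], [0, 0, 0.056]], [[0, 0, 0], [0, 0, 0.056]], [[0, 0, 0], [0, 0, 0.056]], [[-0.168, -0.04, 0], [0, 0, 0]], [[-0.168, -0.04, 0], [0, 0, 0]], [[0, 0, 0.04], [0, 0, 0]], [[0, 0, 0.04], [0, 0, 0]], [[0, 0, 0], [0, 0, 0]], [[0, 0, 0], [0, 0, 0]]], gripper=0.45)

```text
time_s: 10.4
eef_pos: [524.0, -52.2, 218.7]
eef_rot: [[-0.964, 0.267, 0.0], [0.267, 0.964, 0.0], [0.0, 0.0, -1.0]]
ft_force: [0.2, -0.4, -0.0]
gripper_width: 0.451
```

servo_tool(commands=[[[0.011, 0.082, 0], [0, 0, 0]], [[0.011, 0.082, 0], [0, 0, 0]], [[0, 0, 0.04], [0, 0, 0]], [[0, 0, 0], [0, 0, 0]], [[0, 0, 0], [0, 0, 0]]])

```text
time_s: 11.02
eef_pos: [531.0, -4.5, 206.7]
eef_rot: [[-0.963, 0.269, 0.0], [0.269, 0.963, -0.0], [-0.0, -0.0, -1.0]]
ft_force: [-0.3, -0.4, 0.2]
gripper_width: 0.448
```

```bash
python3 - <<'E'
from h import *
s=status.sense();print(s['time_s'],s['q'],s['eef_pos'],s['ft_force'],s['moment'])
cap('scene','s5');cap('top','t5')
a=cv2.imread('pics/t5.png')[165:240,225:275];b=cv2.imread('pics/s5.png')[125:220,230:300]
cv2.imwrite('pics/z5.png',np.hstack([cv2.convertScaleAbs(cv2.resize(a,(400,570),interpolation=3),alpha=2),cv2.convertScaleAbs(cv2.resize(b,(400,570),interpolation=3),alpha=1.8)]))
E
```

```text
11.025 [-24.01542804  18.53000002  24.33040279 107.2333698   -9.0562913
  56.10732617  78.67483981] [531.00474861  -4.52438641 206.71129563] [-0.30163835 -0.35567541  0.16856912] [-0.033236   -0.03603979 -0.05176557]
```

View pics/z5.png

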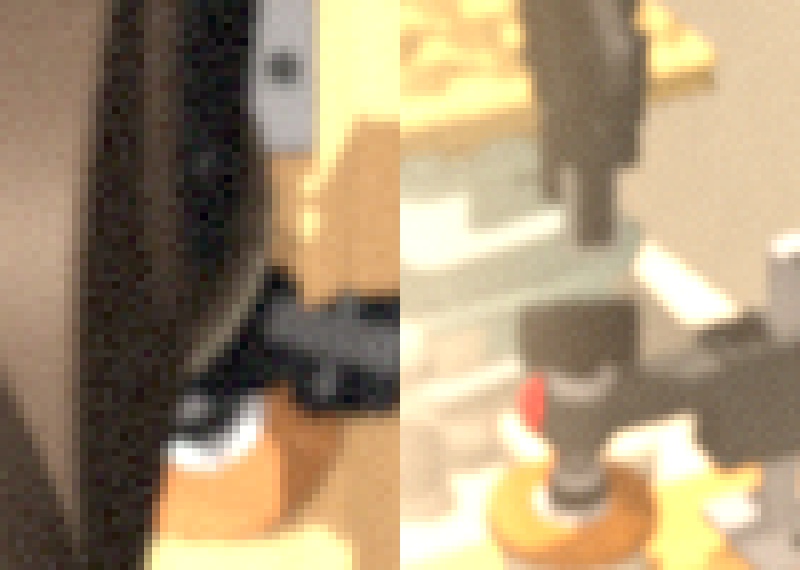

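servo_tool(commands=[[[0, 0.004, 0.05], [0, 0, 0]], [[0, 0, 0.05], [0, 0, 0]], [[0, 0, 0.03], [0, 0, 0]], [[0, 0, 0], [0, 0, 0]]])

```text
time_s: 11.62
eef_pos: [530.8, -2.5, 166.4]
eef_rot: [[-0.963, 0.268, -0.002], [0.268, 0.963, -0.0], [0.002, -0.001, -1.0]]
ft_force: [0.3, -0.8, 1.0]
gripper_width: 0.453
```

servo_tool(commands=[[[0, 0, 0.02], [0, 0, 0]], [[0, 0, 0.02], [0, 0, 0]], [[0, 0, 0.02], [0, 0, 0]], [[0, 0, 0], [0, 0, 0]]])

```text
time_s: 12.12
eef_pos: [531.1, -2.4, 149.0]
eef_rot: [[-0.964, 0.268, -0.001], [0.268, 0.964, -0.0], [0.001, -0.0, -1.0]]
ft_force: [-0.3, -0.2, 0.1]
gripper_width: 0.452
```

```bash
python3 - <<'E'
from h import *
s=status.sense();print(s['time_s'],s['eef_pos'],s['ft_force'],s['moment'])
cap('scene','s6')
b=cv2.imread('pics/s6.png')[145:220,230:300]
cv2.imwrite('pics/z6.png',cv2.convertScaleAbs(cv2.resize(b,(560,600),interpolation=3),alpha=1.8))
E
```

```text
12.125 [531.11722423  -2.39436341 148.9811969 ] [-0.26887816 -0.18328672  0.11744375] [-0.0117566  -0.0308012  -0.02437478]
```

View pics/z6.png

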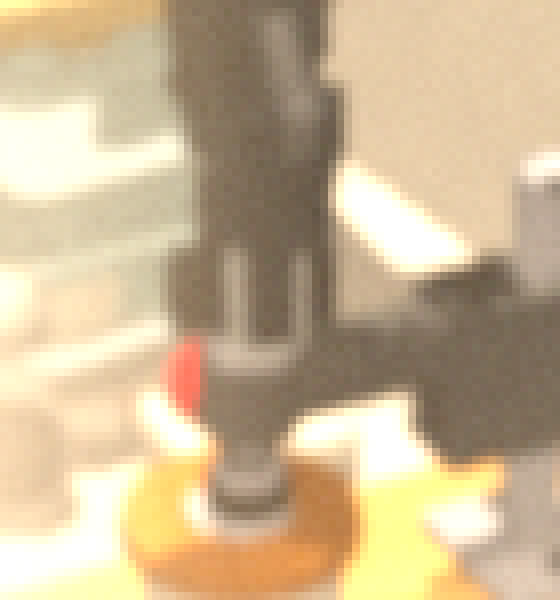

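servo_tool(commands=[[[0, 0, 0], [0, 0, 0]], [[0, 0, 0], [0, 0, 0]], [[0, 0, 0], [0, 0, 0]]], gripper=0.2)

```text
time_s: 12.55
eef_pos: [531.8, -2.2, 149.8]
eef_rot: [[-0.964, 0.267, 0.001], [0.267, 0.964, 0.0], [-0.001, 0.001, -1.0]]
ft_force: [0.1, 1.1, 2.4]
gripper_width: 0.207
```

servo_tool(commands=[[[0, 0, 0], [0, 0, 0]], [[0, 0, 0], [0, 0, 0]]], gripper=0.17)

```text
time_s: 12.8
eef_pos: [531.8, -2.2, 149.7]
eef_rot: [[-0.964, 0.267, 0.001], [0.267, 0.964, 0.0], [-0.001, 0.0, -1.0]]
ft_force: [-0.4, 1.1, 4.5]
gripper_width: 0.198
```

```bash
python3 - <<'E'
from h import *
s=status.sense();print(s['time_s'],s['eef_pos'],s['ft_force'],s['moment'],s['gripper_width'])
E
```

```text
12.8 [531.7573845   -2.21055428 149.73584013] [-0.44447582  1.1422986   4.48274722] [ 0.33737673 -0.02521196 -0.03454585] 0.19773115035125077
```

servo_tool(commands=[[[0, 0, 0], [0, 0, 0]], [[0, 0, 0], [0, 0, 0]], [[0, 0, 0], [0, 0, 0]]], gripper=0.15)

```text
time_s: 13.18
eef_pos: [531.7, -2.2, 149.7]
eef_rot: [[-0.964, 0.267, 0.001], [0.267, 0.964, 0.0], [-0.0, 0.0, -1.0]]
ft_force: [-0.5, 1.7, 5.4]
gripper_width: 0.196
```

```bash
python3 - <<'E'
from h import *
s=status.sense();print(s['time_s'],s['eef_pos'],s['ft_force'],s['moment'],s['gripper_width'])
E
```

```text
13.175 [531.69950359  -2.23820758 149.67316103] [-0.46781487  1.7257034   5.43360592] [ 0.39240685 -0.03181414  0.00064656] 0.19616300461818356
```

servo_tool(commands=[[[0, -0.001, -0.0015], [0, 0, 0]], [[0, 0, 0], [0, 0, 0]]], gripper=0.1)

```text
time_s: 13.42
eef_pos: [531.8, -2.4, 149.9]
eef_rot: [[-0.964, 0.267, 0.001], [0.267, 0.964, 0.0], [-0.001, 0.0, -1.0]]
ft_force: [3.4, 3.8, 1.2]
gripper_width: 0.199
```

```bash
python3 - <<'E'
from h import *
s=status.sense();print(s['time_s'],s['eef_pos'],s['ft_force'],s['moment'],s['gripper_width'])
E
```

```text
13.425 [531.75066517  -2.36698673 149.91306691] [3.41136364 3.84028532 1.2253743 ] [ 0.65938726 -0.56868359 -0.04948659] 0.1991380535302861
```

servo_tool(commands=[[[-0.001, 0.003, 0], [0, 0, 0]], [[0, 0, 0], [0, 0, 0]]], gripper=0.0)

```text
time_s: 13.68
eef_pos: [531.8, -2.2, 149.8]
eef_rot: [[-0.963, 0.268, -0.0], [0.268, 0.963, -0.0], [0.0, -0.0, -1.0]]
ft_force: [1.7, 1.1, 3.5]
gripper_width: 0.193
```

```bash
python3 - <<'E'
from h import *
s=status.sense();print(s['time_s'],s['eef_pos'],s['ft_force'],s['moment'],s['gripper_width'])
E
```

```text
13.675 [531.77200901  -2.19450548 149.8472764 ] [1.65379813 1.07454178 3.47196751] [ 0.21428141 -0.25201382  0.02937173] 0.19302955670555894
```

servo_tool(commands=[[[0, 0, 0], [0, 0, 0.05]], [[0, 0, 0], [0, 0, 0.05]], [[0, 0, 0], [0, 0, 0.05]], [[0, 0, 0], [0, 0, 0.05]], [[0, 0, 0], [0, 0, 0]]])

```text
time_s: 14.3
eef_pos: [531.9, -2.1, 150.0]
eef_rot: [[-0.834, 0.552, 0.0], [0.552, 0.834, -0.0], [-0.0, -0.0, -1.0]]
ft_force: [1.3, 1.1, 4.2]
gripper_width: 0.199
```

```bash
python3 - <<'E'
from h import *
s=status.sense();print(s['time_s'],s['eef_pos'],s['ft_force'],s['moment'],s['gripper_width'])
E
```

```text
14.3 [531.90249642  -2.07890021 149.98155629] [1.32477784 1.13944619 4.17907875] [ 0.01150728 -0.11498626 -0.04018112] 0.19937581292029224
```

servo_tool(commands=[[[0, 0, 0], [0, 0, 0.05]], [[0, 0, 0], [0, 0, 0.05]], [[0, 0, 0], [0, 0, 0.05]], [[0, 0, 0], [0, 0, 0.05]]])

```text
time_s: 14.8
eef_pos: [532.0, -2.0, 150.1]
eef_rot: [[-0.622, 0.783, 0.0], [0.783, 0.622, 0.0], [-0.0, 0.0, -1.0]]
ft_force: [1.2, 1.4, 5.0]
gripper_width: 0.196
```

```bash
python3 - <<'E'
from h import *
s=status.sense();print(s['time_s'],s['eef_pos'],s['ft_force'],s['moment'],s['gripper_width'])
cap('scene','s7');cap('top','t7')
b=cv2.imread('pics/s7.png')[145:220,230:300];a=cv2.imread('pics/t7.png')[165:240,225:275]
cv2.imwrite('pics/z7.png',np.hstack([cv2.convertScaleAbs(cv2.resize(a,(380,560),interpolation=3),alpha=3),cv2.convertScaleAbs(cv2.resize(b,(420,560),interpolation=3),alpha=1.8)]))
E
```

```text
14.8 [532.02492483  -1.9519714  150.07660324] [1.20631658 1.43451678 5.04517341] [ 0.14060591 -0.04189384  0.12158592] 0.19611032420117497
```

View pics/z7.png

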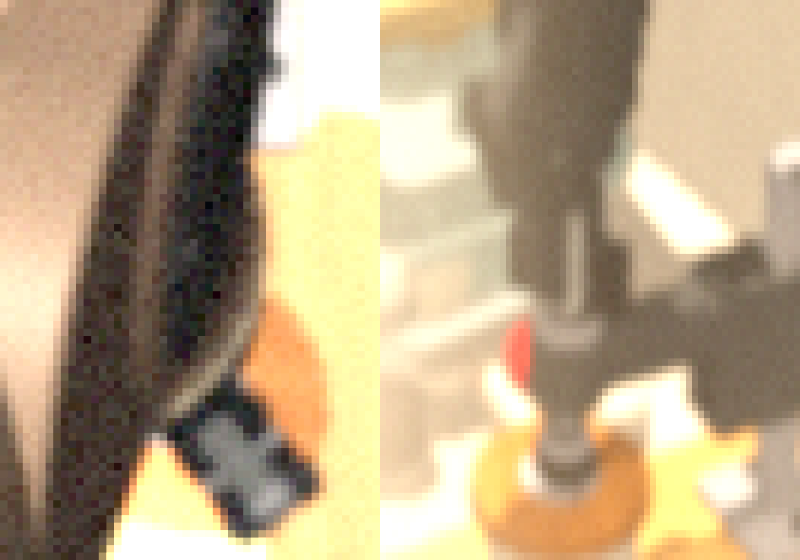

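servo_tool(commands=[[[0, 0, -0.001], [0, 0, 0.05]], [[0, 0, 0], [0, 0, 0.05]], [[0, 0, 0], [0, 0, 0.05]], [[0, 0, 0], [0, 0, 0.05]], [[0, 0, 0], [0, 0, 0.05]], [[0, 0, 0], [0, 0, 0.05]]])

```text
time_s: 15.65
eef_pos: [532.3, -1.8, 150.4]
eef_rot: [[-0.199, 0.98, 0.001], [0.98, 0.199, 0.0], [-0.0, 0.001, -1.0]]
ft_force: [3.2, 1.9, 3.8]
gripper_width: 0.198
```

```bash
python3 - <<'E'
from h import *
s=status.sense();print(s['time_s'],s['eef_pos'],s['ft_force'],s['moment'],s['gripper_width'])
E
```

```text
15.65 [532.34455163  -1.81281049 150.38231139] [3.19196451 1.91446972 3.75748145] [ 0.16415361 -0.14658335  0.19297321] 0.19826929324207165
```

servo_tool(commands=[[[0, 0, -0.001], [0, 0, 0.05]], [[0, 0, 0], [0, 0, 0.05]], [[0, 0, 0], [0, 0, 0.05]], [[0, 0, 0], [0, 0, 0.05]]])

```text
time_s: 16.15
eef_pos: [532.6, -1.7, 150.7]
eef_rot: [[0.113, 0.994, 0.001], [0.994, -0.113, 0.0], [0.0, 0.001, -1.0]]
ft_force: [5.9, 3.1, 2.4]
gripper_width: 0.189
```

```bash
python3 - <<'E'
from h import *
s=status.sense();print(s['time_s'],s['q'],s['eef_pos'],s['ft_force'],s['moment'],s['gripper_width'])
E
```

```text
16.15 [-37.87387192  26.46951739  44.79624478 111.83578955 -23.79191823
  51.14394983  12.6826746 ] [532.59052088  -1.71568142 150.66602572] [5.89796295 3.08001893 2.42172128] [ 0.29534673 -0.38917897  0.15908102] 0.18940367308545966
```

servo_tool(commands=[[[0, 0.001, 0], [0, 0, 0.03]], [[0, 0.001, 0], [0, 0, 0.03]]])

```text
time_s: 16.4
eef_pos: [532.7, -1.7, 150.6]
eef_rot: [[0.205, 0.979, 0.0], [0.979, -0.205, 0.0], [0.0, 0.0, -1.0]]
ft_force: [2.6, 2.2, 5.4]
gripper_width: 0.198
```

```bash
python3 - <<'E'
from h import *
s=status.sense();print(s['time_s'],s['eef_pos'],s['ft_force'],s['moment'],s['gripper_width'])
E
```

```text
16.4 [532.73502824  -1.71445459 150.61651613] [2.62177205 2.2363076  5.36532341] [0.42435262 0.22114625 0.17067754] 0.19799376055108522
```

servo_tool(commands=[[[0, 0, 0], [0, 0, 0.03]], [[0, 0, 0], [0, 0, 0.03]]])

```text
time_s: 16.65
eef_pos: [532.8, -1.7, 150.7]
eef_rot: [[0.297, 0.955, 0.0], [0.955, -0.297, 0.0], [0.001, 0.0, -1.0]]
ft_force: [3.4, 2.0, 3.9]
gripper_width: 0.195
```

```bash
python3 - <<'E'
from h import *
s=status.sense();print(s['time_s'],s['eef_pos'],s['eef_rot'],s['ft_force'],s['moment'],s['gripper_width'])
E
```

```text
16.65 [532.83148666  -1.68409977 150.68680199] [[ 2.96676178e-01  9.54978067e-01  3.70936395e-04]
 [ 9.54978001e-01 -2.96676321e-01  4.21287746e-04]
 [ 5.12368602e-04  2.29250060e-04 -9.99999842e-01]] [3.44954661 2.04077951 3.92644458] [0.46739858 0.00867441 0.14274968] 0.19520252127755625
```

servo_tool(commands=[[[0, 0, 0], [0, 0, 0]], [[0, 0, 0], [0, 0, 0]], [[0, 0, 0], [0, 0, 0]], [[0, 0, 0], [0, 0, 0]]], gripper=0.45)

```text
time_s: 17.15
eef_pos: [532.2, -2.1, 150.4]
eef_rot: [[0.297, 0.955, -0.0], [0.955, -0.297, 0.0], [-0.0, -0.0, -1.0]]
ft_force: [-0.2, -0.1, -0.4]
gripper_width: 0.453
```

```bash
python3 - <<'E'
from h import *
s=status.sense();print(s['time_s'],s['eef_pos'],s['ft_force'],s['moment'],s['gripper_width'])
E
```

```text
17.15 [532.23669326  -2.10594081 150.37546526] [-0.21370262 -0.10106415 -0.35475453] [ 0.02832505  0.05014233 -0.00546358] 0.452832475436495
```

servo_tool(commands=[[[0, 0, -0.03], [0, 0, 0]], [[0, 0, -0.07], [0, 0, 0]], [[0, 0, -0.12], [0, 0, 0]], [[0, 0, -0.1], [0, 0, 0]], [[-0.05, -0.159, 0], [0, 0, 0]], [[-0.05, -0.159, 0], [0, 0, 0]], [[-0.05, -0.159, 0], [0, 0, 0]], [[0, 0, 0], [0, 0, 0]]])

```text
time_s: 18.15
eef_pos: [379.4, -2.2, 246.7]
eef_rot: [[0.296, 0.955, -0.001], [0.955, -0.296, 0.008], [0.008, -0.003, -1.0]]
ft_force: [0.9, -0.1, -0.3]
gripper_width: 0.449
```

```bash
python3 - <<'E'
from h import *
s=status.sense();print(s['time_s'],s['eef_pos'],s['ft_force'])
cap('scene','s8');cap('top','t8')
a=cv2.imread('pics/t8.png')[135:270,190:335];b=cv2.imread('pics/s8.png')[140:250,210:340]
cv2.imwrite('pics/z8.png',np.hstack([cv2.convertScaleAbs(cv2.resize(a,(440,410),interpolation=3),alpha=1.6),cv2.resize(b,(360,410),interpolation=3)]))
a=cv2.imread('pics/t8.png')[185:240,225:275];b=cv2.imread('pics/s8.png')[165:220,240:290];c=cv2.imread('pics/s3.png')[165:220,240:290]
cv2.imwrite('pics/z9.png',np.hstack([cv2.convertScaleAbs(cv2.resize(x,(266,293),interpolation=3),alpha=2) for x in(a,c,b)]))
E
```

```text
18.15 [379.41473646  -2.18386983 246.71769409] [ 0.93175171 -0.07190061 -0.25014177]
```

View pics/z8.png

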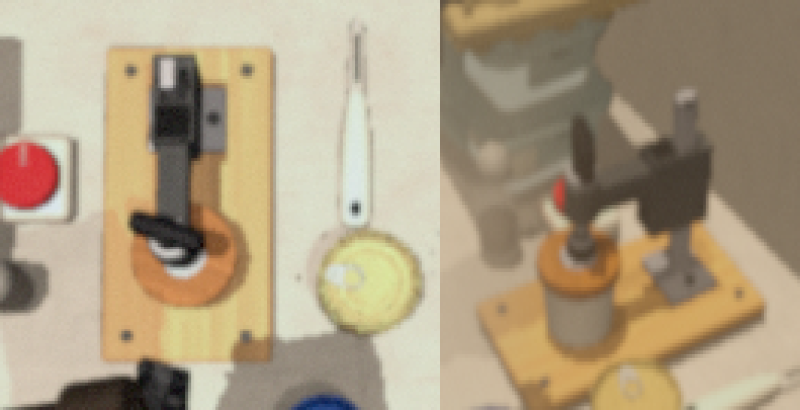

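View pics/z9.png

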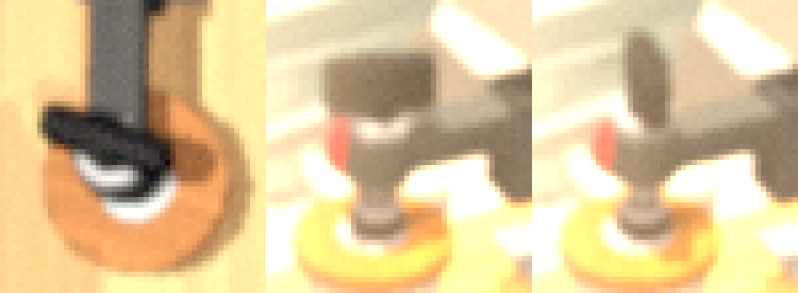

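```bash
python3 -c "
from h import *
print(workorder.job_done())"
```

```text
the job is handed in; nothing more can be done
None
```

The ramekin is clamped and the job is handed in at about 18 s of the 61 s. I estimate the foot presses the lid with about 24 N. I could not read that force directly, and handing in gave no verdict.

- **Sliding the jaw down:** The jaw slid at about 4 N with the shut gripper on the thumb pad. The force dropped when the foot met the lid and then rose as the jaw bound. I stopped at 9.7 N, which by the task's figures leaves about 8 N on the lid, and let go. The picture afterwards showed the foot on the lid and the jaw apparently tilted up.
- **Screwing the knob:** I gripped the wing and turned it about 92° (1.6 rad) clockwise. That puts the knob at about 1.9 rad, and the last top picture agrees.
- **Estimated force:** 8 N plus 1.6 rad at 10 N a radian gives about 24 N. The torque readings while turning were noisy at 0.14 to 0.19 N m. The last one matches about 26 N, but their average points higher, to about 34 N or more, so the two estimates do not fully agree. The gripper was also pushing down on the wing with about 4 N then, which ended when I let go.
- **Final state:** In the last pictures the ramekin and lid stand upright under the foot. The tin, timer and peeler look unmoved; the shaker is only partly in view. The arm stands clear with wrist forces near zero.

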